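# Check the carousel height of a sample changer with its dial gauge

## Task

Check the carousel height of the sample changer: turn the carousel until the engraved line on its rim faces the fixed pointer, then gently draw the dial gauge down its column onto the steel datum post until the sprung foot is pressed in about half of its travel, without ever running it to its stop. Let go so that the gauge stays there and reads, and leave the other things on the bench where they are.

Things in the scene. Friction and masses are not known exactly. Their poses are not given: they have to be found in the camera images.
- changer: Sample changer: a low white housing fixed to the bench, 250 mm along its x, 330 mm along its y (-125 to +205), top 50 mm above the bench. Origin: on the carousel's upright axis at bench level. Its x axis points to the fixed pointer, its y axis to the gauge column (16 mm upright steel rod at y = +157 mm, top 275 mm above the bench), z up.
- carousel (a joint): Turning angle of the carousel in rad, growing counter-clockwise seen from above; 0 (or any whole turn) when the rim's line faces the pointer. It starts 0.5 to 1.9 rad counter-clockwise of that. It turns freely either way without stops, against a light friction (about 0.12 N m), and stays where it is left.
- rim_center (a point): On the carousel's axis, at the height of the rim's top (about 102 mm above the bench; the hub height varies by +-6 mm). The carousel is a light grey dish, outer diameter 210 mm; its upright rim, by which it is turned, is 10 mm thick and stands 34 mm above the dish's floor, 52 above the housing. It is clear inside and outside except at the datum post and the pointer; a low hub knob stands mid-dish.
- rim_mark (a point): The engraved dark line across the top of the rim and down its outside, 4 mm wide: its middle on the rim's top, 100 mm from the axis. It lies a quarter turn clockwise (seen from above) of the datum post.
- pointer_tip (a point): Tip of the fixed steel pointer, a small level cone on an upright bracket outside the rim, at about the height of the rim's top, 108 mm from the axis (3 mm clear of the rim).
- post_top (a point): Middle of the flat top of the steel datum post, an upright spool of 36 mm diameter standing on the carousel 62 mm from its axis, 20 mm higher than the rim's top. It turns with the carousel and stands under the gauge's foot when the line faces the pointer.
- carriage (a joint): How far the gauge's carriage is drawn down its column from its top stop, in m (0 to 0.075). It carries the dial gauge over the carousel; a friction brake holds it wherever it is left (about 3 N moves it down, 11 N up). It starts 0 to 14 mm down, the foot 28 to 54 mm above the level of the datum post's top.
- knob_center (a point): Centre of the black round knob on top of the dial gauge, 24 mm in diameter, 24 mm high, upright, straight above the foot, 140 mm above the free foot's face. Grip it from above to draw the carriage down. Below it a 10 mm neck is free for 15 mm, then comes the dial (54 mm in diameter along the changer's y and z, 22 mm thick along x). The carriage's arm runs along the changer's +y to the column.
- foot (a joint): How far the sprung foot is pressed up into the gauge, in m: 0 hanging free, 0.014 at its stop. Light spring: it takes about 1.2 N to start it and 2.9 N at the stop. The dial's needle turns with it: straight up when free, straight down at half travel (0.007), once round at the stop.
- foot_face (a point): Middle of the flat underside of the gauge's foot, a steel disc of 20 mm diameter on an 8 mm rod below the dial; 62 mm from the carousel's axis, on the column's side.
- bottle_center (a point): Bystander: amber reagent bottle with a white dispenser top, 70 mm in diameter, 166 mm high, standing; point on its axis 80 mm above the bench.
- tray_center (a point): Bystander: white strip tray lying flat, 136 x 62 x 16 mm; its centre.
- pipette_center (a point): Bystander: dark hand pipette lying on the bench, about 225 mm long and 26 mm thick; its centre.

How it is judged:
By the outcome, as a careful person would: the job done as asked, in the order asked, and still so for the second after the job is handed in, with the robot touching nothing.
It also fails if it takes over 64 s, if anything falls off the work surface, if the arm or the gripper's body presses on something with over 40 N, if the wrist force passes 120 N, or if a joint passes its speed limit or range.

## Robot

A 7-joint arm with a two-finger parallel gripper is mounted at the origin on the work surface. World frame = base frame: x ahead of the robot, y to its left, z up, the work surface at z = 0. Lengths are in m, angles in rad, forces in N, time in s.
With the tool pointing down it reaches from about 0.425 to 0.875 m from the base axis. Payload 4.7 kg.
Tool frame: the origin (TCP) lies at the centre of the arm's flange, where the gripper is bolted on; the fingertips stand 182 mm ahead of it and the grasp point (between the pads) lies ahead of it (ctrl.hold_point_z is the z of the grasp point in the tool frame, in m); z points along the fingers, y is the direction in which the jaws open and shut (so a half turn about z gives the same grasp; the last joint's range is limited). The gripper opens to 87 mm and grips with 3 to 60 N. Pads are 19 mm wide; open, the fingers measure 117 mm over their backs; the gripper's body (75 mm by 190 mm) begins 51 mm behind the grasp point.
Start: joints at [1.235, 0.321, -0.07, 1.45, 0.023, 1.371, -0.057], TCP at [0.223, -0.611, 0.405] pointing down, gripper open.
Joint ranges: [-2.86, 2.86], [-0.3, 2.09], [-1.38, 1.24], [0.06, 2.45], [-1.56, 4.7], [0.09, 2.05], [-2.69, 2.69]. Speed limits (rad/s): [2.57, 2.57, 3.14, 3.14, 3.14, 3.14, 3.14].

## Interface

Orientations are given as a rotation vector (axis times angle).
In Python, from bench import get_state, imaging, workorder, ctrl gives the robot as it stands.
- The arm moves only by the tool step_arm, never from a script. Its argument "increments" is a list of rows, each an object of numbers: "claw": the opening, from 0 (shut) to 1 (fully open); "tx", "ty", "tz": the shift along the tool's x, y, z in m; "spin": the turn about the tool's z in degrees. A call has 1 to 8 rows; each row is the pose to reach, as a shift and turn from the pose commanded when the call began, along the tool's axes at that moment; what a row does not reach only later rows make up. A row lasts 1/12 s, in which the tool goes at most 41.7 mm and 7.16 degrees, less where a joint would pass 70% of its speed; a pose out of reach is approached as far as the arm can. A call with a gripper value outside its range is refused whole. The fingers move at their own pace and stop on an object; "force" is the grip in N (left out, the last holds). Time passes only in rows, so rows that repeat a pose let the fingers close. It gives the time, the measured TCP pose, the force and the opening at its end, in the units of the state.
- get_state(): the state, without advancing time (a new reading comes with each control period).
- imaging.get_image(name): name is "side" or "top" or "wrist"; returns the picture (400x640x3 uint8, blue, green, red); there is no depth.
- imaging.camera_params(name): a dict with "intrinsics" (3x3 intrinsics, pixels), "camera_from_world" (4x4, takes a point from world to camera coordinates). Camera axes: x right, y down, z forward; pixel columns grow to the right and rows downward; lengths in m; the calibration is good to about 2 mm. A picture is of the moment at which its call begins: read the wrist's pose just before it. camera_params takes no time and is no camera call; for the wrist camera it gives the pose at the moment of the call.
- workorder.close_job(): hands the job in, once; it reports no verdict.
The state is a dict: "time": time; "joint_positions": joint angles; "qd": joint speeds; "joint_torque": joint torques, N m; "position": TCP position; "tool_rot": TCP orientation; "ft_force": force on the tool from outside, world axes, zero at the start; "torque": the same for the moment, N m; "grip_width": opening from 0.0 (shut) to 1.0 (fully open).
Only numpy, scipy, OpenCV 4.12 (cv2) and the standard library are available. Lean on these libraries where they do the work, as an engineer would, in place of code of your own. Each camera call takes 0.05 s, during which the arm holds its last target. There are 200 camera calls.

## Working session

There is one attempt and no reset: what is moved stays moved. The work goes in short steps, Python scripts to look and compute and a tool call to move; the robot and the scene stay as the last step left them, time stands still between calls to the robot, and variables do not carry over. Pictures are saved under pics/ and viewed, on a budget of 10 in all, crops included, one or two more only if the job needs it, and the job is handed in when it is done.

Besides the shell and the picture viewer there is one more tool, called after "Request:" as name([rows], argument=value, ...), one row to a line, values as JSON. step_arm: Moves the arm, as the interface text tells. Its arguments: {"type":"object","properties":{"increments":{"type":"array"},"force":{"type":"number"}},"required":["increments"]}

```bash
mkdir -p pics; python3 - <<'E'
from bench import get_state, imaging, ctrl
import cv2,numpy as np
s=get_state();print(s,ctrl.hold_point_z)
for n in("side","top"):
    cv2.imwrite(f"pics/{n}0.png",imaging.get_image(n));p=imaging.camera_params(n);print(n,p)
E
```

```text
{'time': 0.0, 'joint_positions': array([ 1.23512177,  0.32179141, -0.07011101,  1.45171154,  0.02260256,
        1.37079607, -0.05689349]), 'qd': array([ 0.00112317,  0.00054976,  0.00043184, -0.00080128,  0.00045663,
       -0.00165227,  0.00102177]), 'joint_torque': array([ 3.74984247e-04, -4.91285813e+01, -4.03802712e-01, -3.12533748e+01,
       -6.38090051e-02,  4.37116460e-02,  1.75293439e-04]), 'position': array([ 0.22265311, -0.61044004,  0.40366356]), 'tool_rot': array([-3.09181173e+00, -5.46400533e-01,  6.70441623e-04]), 'ft_force': array([0.21199116, 0.1695087 , 0.15329465]), 'torque': array([0.00251555, 0.048328  , 0.05318632]), 'grip_width': 1.0022723980572272} 0.1635
side {'intrinsics': array([[486.09877552,   0.        , 321.09650292],
       [  0.        , 486.09877552, 207.00740898],
       [  0.        ,   0.        ,   1.        ]]), 'camera_from_world': array([[-0.72498151, -0.68861294,  0.01462997,  0.38185981],
       [-0.45584931,  0.46378495, -0.75967422,  0.42661293],
       [ 0.51633634, -0.55741882, -0.65013925,  0.99571816],
       [ 0.        ,  0.        ,  0.        ,  1.        ]])}
top {'intrinsics': array([[517.77827654,   0.        , 320.67715362],
       [  0.        , 517.77827654, 201.54608625],
       [  0.        ,   0.        ,   1.        ]]), 'camera_from_world': array([[-0.01236704, -0.99974566,  0.01885952, -0.0533407 ],
       [-0.99803071,  0.01118147, -0.06172251,  0.56875124],
       [ 0.06149593, -0.0195857 , -0.99791515,  1.39963218],
       [ 0.        ,  0.        ,  0.        ,  1.        ]])}
```

View pics/side0.png

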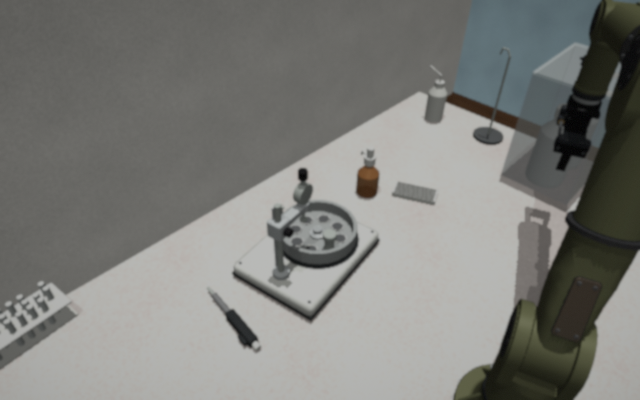

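View pics/top0.png

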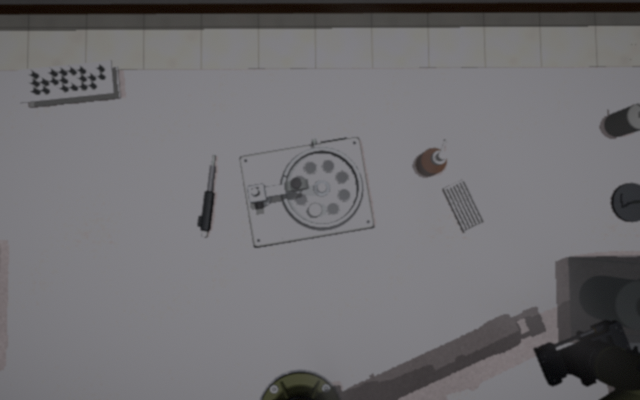

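The side view shows the changer around (305,250). In the top view the housing corners are near (240,157), (358,138), (374,228) and (256,247), the carousel is centred near (321,189), the pointer is near (314,143) and the column is at the left. I'll enlarge both views.

```bash
python3 - <<'E'
import cv2,numpy as np
a=cv2.imread("pics/top0.png")[130:255,235:385]
b=cv2.imread("pics/side0.png")[160:320,230:385]
g=lambda i,h:cv2.resize((255*(i/255.)**.6).astype(np.uint8),(int(i.shape[1]*h),int(i.shape[0]*h)),interpolation=cv2.INTER_CUBIC)
A=g(a,3);A=g(a,2.6);
A=g(a,4.0);B=g(b,3.0)
cv2.imwrite("pics/c1.png",A)
E
```

```text
(no output)
```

View pics/c1.png

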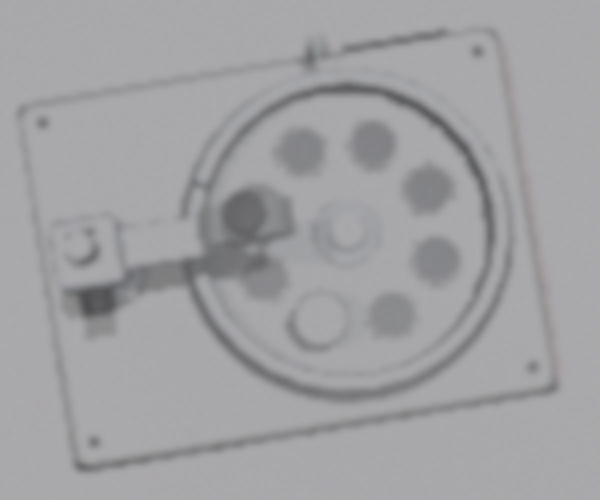

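In the 4x crop (offset 235,130) the housing corners are (20,108), (495,30), (556,390) and (80,468). The knob is at (243,213), the post at (320,320), the mark near (200,184) and the pointer near (312,55).

```bash
cat > h.py <<'E'
import numpy as np,cv2
from bench import get_state, imaging, ctrl
from scipy.spatial.transform import Rotation as R
def atz(p,u,v,z):
    T=p["camera_from_world"];d=T[:3,:3].T@np.linalg.inv(p["intrinsics"])@[u,v,1];c=-T[:3,:3].T@T[:3,3]
    return c+d*(z-c[2])/d[2]
def proj(p,X):
    q=p["camera_from_world"]@np.append(X,1);q=p["intrinsics"]@q[:3];return q[:2]/q[2]
E
python3 - <<'E'
from h import *
p=imaging.camera_params("top");f=lambda u,v,z:atz(p,235+u/4,130+v/4,z)
C=[f(u,v,.05)[:2] for u,v in((20,108),(495,30),(556,390),(80,468))]
print(np.round(C,4))
# corners in changer frame: (x+,y+),(x+,y-),(x-,y-),(x-,y+)
L=np.array([(.125,.205),(.125,-.125),(-.125,-.125),(-.125,.205)]);C=np.array(C)
l=L-L.mean(0);c=C-C.mean(0);th=np.arctan2((l[:,0]*c[:,1]-l[:,1]*c[:,0]).sum(),(l*c).sum())
Rm=np.array([[np.cos(th),-np.sin(th)],[np.sin(th),np.cos(th)]]);o=C.mean(0)-Rm@L.mean(0)
print("th",th,"o",o,"res",C-(L@Rm.T+o))
loc=lambda w:Rm.T@(w[:2]-o)
for n,u,v,z in(("mark",200,184,.102),("post",320,320,.122),("hub",347,232,.08),("knob",243,213,.30),("pointer",312,60,.102),("column",85,247,.275)):
    w=f(u,v,z);q=loc(w);print(n,w.round(4),q.round(4),np.hypot(*q),np.degrees(np.arctan2(q[1],q[0])))
print("knob exp",o+Rm@[0,.062], "pointer",o+Rm@[.108,0])
# knob height: fit z
for z in(.26,.28,.3,.32):print(z,loc(f(243,213,z)))
E
```

```text
[[ 0.6883  0.1556]
 [ 0.7382 -0.1644]
 [ 0.495  -0.2011]
 [ 0.4471  0.1165]]
th 0.15334667266621776 o [ 0.59827687 -0.06289056] res [[-0.00223586 -0.00323895]
 [-0.00265431  0.00293823]
 [ 0.00117463  0.00440456]
 [ 0.00371554 -0.00410385]]
mark [0.63   0.0329 0.102 ] [0.046  0.0898] 0.10085428646260952 62.89490737078826
post [ 0.5404 -0.0433  0.122 ] [-0.0542  0.0282] 0.06110616731661473 152.56300938437357
hub [ 0.5998 -0.0621  0.08  ] [0.0017 0.0006] 0.0017485515042295215 18.85352579813186
knob [ 5.916e-01 -3.000e-04  3.000e-01] [0.0029 0.0629] 0.06297180276007208 87.33657924351122
pointer [ 0.71   -0.0403  0.102 ] [0.1139 0.0053] 0.11397717126402498 2.64296205759934
column [0.5758 0.0889 0.275 ] [0.001  0.1535] 0.15348637514997662 89.62284589746326
knob exp [ 0.58880659 -0.0016181 ] pointer [ 0.70500953 -0.04639395]
0.26 [0.00696036 0.06342345]
0.28 [0.00494329 0.06316361]
0.3 [0.00292622 0.06290378]
0.32 [0.00090915 0.06264394]
```

```bash
cat >> h.py <<'E'
def plan(P,ang):
    "hold point world P, tool-y world angle (deg) -> tx,ty,tz,spin"
    s=get_state();r=R.from_rotvec(s["tool_rot"]);M=r.as_matrix()
    d=M.T@(np.array(P)-(s["position"]+M[:,2]*ctrl.hold_point_z))
    a=np.degrees(np.arctan2(M[1,1],M[0,1]))
    return d.round(4),round((a-ang+180)%360-180,2)
TH=0.15335;O=np.array([.5990,-.0625])
def W(x,y,z):
    c,s=np.cos(TH),np.sin(TH);return np.array([O[0]+c*x-s*y,O[1]+s*x+c*y,z])
def rim(a,z):return W(.1*np.cos(np.radians(a)),.1*np.sin(np.radians(a)),z)
E
python3 - <<'E'
from h import *
p=imaging.camera_params("top")
print("bottle",atz(p,430,163,.08),"tray",[atz(p,u,v,.016)[:2].round(3) for u,v in((443,190),(466,181),(484,221),(462,232))])
print(rim(-55,.3),plan(rim(-55,.3),-55+np.degrees(TH)))
w=imaging.camera_params("wrist");T=w["camera_from_world"];s=get_state();M=R.from_rotvec(s["tool_rot"]).as_matrix()
print("cam in tool",M.T@(-T[:3,:3].T@T[:3,3]-s["position"]), (T[:3,:3]@M).round(2),w["intrinsics"][0,0])
E
```

```text
bottle [ 0.66301525 -0.34883157  0.08      ] tray [array([ 0.596, -0.398]), array([ 0.621, -0.462]), array([ 0.51 , -0.509]), array([ 0.48 , -0.447])]
[ 0.66819707 -0.13469256  0.3       ] (array([ 0.5816, -0.2941, -0.0593]), np.float64(-23.74))
cam in tool [0.07416872 0.00033113 0.0203596 ] [[ 0.    1.    0.  ]
 [-0.96  0.   -0.27]
 [-0.27 -0.    0.96]] 277.5319393140994
```

Request:
step_arm([
  {"tx": 0.04, "ty": -0.02, "tz": -0.03, "spin": -3, "claw": 0.4},
  {"tx": 0.075, "ty": -0.038, "tz": -0.055, "spin": -6, "claw": 0.4},
  {"tx": 0.11, "ty": -0.055, "tz": -0.059, "spin": -9, "claw": 0.4},
  {"tx": 0.146, "ty": -0.074, "tz": -0.059, "spin": -12, "claw": 0.4},
  {"tx": 0.182, "ty": -0.092, "tz": -0.059, "spin": -15, "claw": 0.4},
  {"tx": 0.218, "ty": -0.11, "tz": -0.059, "spin": -18, "claw": 0.4},
  {"tx": 0.254, "ty": -0.128, "tz": -0.059, "spin": -21, "claw": 0.4},
  {"tx": 0.29, "ty": -0.147, "tz": -0.059, "spin": -23.7, "claw": 0.4},
])

```text
time: 0.77
position: [0.4412, -0.3764, 0.4635]
tool_rot: [-2.914, -1.174, 0.001]
ft_force: [0.7, -0.7, -0.2]
grip_width: 0.479
```

```bash
python3 - <<'E'
from h import *
print(plan(rim(-55,.3),-55+np.degrees(TH)))
E
```

```text
(array([ 3.313e-01, -1.690e-02, -1.000e-04]), np.float64(0.09))
```

Request:
step_arm([
  {"tx": 0.04, "ty": -0.002},
  {"tx": 0.08, "ty": -0.004},
  {"tx": 0.12, "ty": -0.006},
  {"tx": 0.16, "ty": -0.008},
  {"tx": 0.2, "ty": -0.01},
  {"tx": 0.24, "ty": -0.012},
  {"tx": 0.28, "ty": -0.014},
  {"tx": 0.312, "ty": -0.016},
])

```text
invalid input at $.increments[0]: expected keys claw, tx, ty, tz, spin
```

Request:
step_arm([
  {"tx": 0.0},
  {"tx": 0.0},
  {"tx": 0.0},
  {"tx": 0.0},
])

```text
invalid input at $.increments[0]: expected keys claw, tx, ty, tz, spin
```

```bash
python3 - <<'E'
from h import *
print(plan(rim(-55,.3),-55+np.degrees(TH)))
cv2.imwrite("pics/w1.png",imaging.get_image("wrist"));w=imaging.camera_params("wrist");np.save("w1.npy",w,allow_pickle=True)
for a in(-55,-30,0,180,-150,62.7): print(a,proj(w,rim(a,.102)*1.0))
print(proj(w,W(0,0,.102)),proj(w,W(0,.062,.31)))
E
```

```text
(array([ 3.313e-01, -1.690e-02, -1.000e-04]), np.float64(0.09))
-55 [ 308.88126665 -143.23049722]
-30 [ 298.9791044  -203.42582748]
0 [ 260.81117638 -265.66176726]
180 [155.25037224 -43.61564902]
-150 [204.19466125 -22.36139004]
62.7 [ 140.47486247 -279.33593358]
[ 203.72302015 -145.57738944] [ -508.05614734 -1398.36652912]
```

View pics/w1.png

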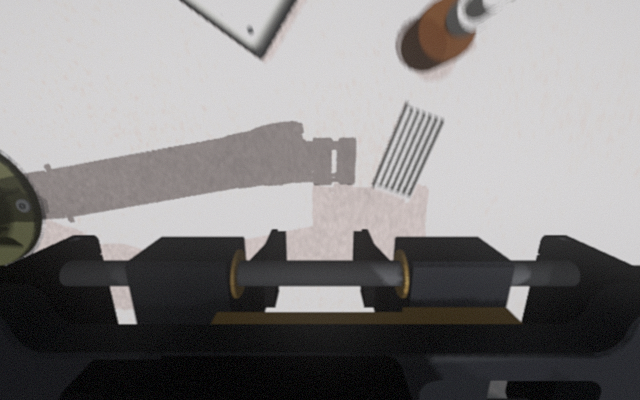

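The move was refused because every key must be given. The picture, taken before any motion, shows the bottle at (437,35), the tray at (408,150) and the housing corner at (262,57). I'll move most of the way and look with the carousel ahead of the gripper.

Request:
step_arm([
  {"tx": 0.04, "ty": -0.002, "tz": 0, "spin": 0, "claw": 0.4},
  {"tx": 0.08, "ty": -0.004, "tz": 0, "spin": 0, "claw": 0.4},
  {"tx": 0.12, "ty": -0.006, "tz": 0, "spin": 0, "claw": 0.4},
  {"tx": 0.15, "ty": -0.008, "tz": 0, "spin": 0, "claw": 0.4},
  {"tx": 0.18, "ty": -0.01, "tz": 0, "spin": 0, "claw": 0.4},
  {"tx": 0.18, "ty": -0.01, "tz": 0, "spin": 0, "claw": 0.4},
  {"tx": 0.18, "ty": -0.01, "tz": 0, "spin": 0, "claw": 0.4},
  {"tx": 0.18, "ty": -0.01, "tz": 0, "spin": 0, "claw": 0.4},
])

```text
time: 1.48
position: [0.563, -0.2473, 0.4632]
tool_rot: [-2.916, -1.169, 0.002]
ft_force: [-0.1, -0.6, -0.4]
grip_width: 0.401
```

```bash
python3 - <<'E'
from h import *
print(plan(rim(-55,.3),-55+np.degrees(TH)))
w=imaging.camera_params("wrist");im=imaging.get_image("wrist");np.save("w2.npy",w,allow_pickle=True)
cv2.imwrite("pics/w2.png",(255*(im/255.)**.7).astype(np.uint8))
for a in(-55,0,90,180,62.7): print(a,proj(w,rim(a,.102)*1.0))
print(proj(w,W(0,0,.102)),proj(w,W(0,.062,.31)),proj(w,W(.108,0,.102)))
E
```

```text
(array([ 0.1541, -0.0086, -0.0005]), np.float64(-0.08))
-55 [311.70238757  46.94995747]
0 [269.30096456 -42.37488163]
90 [137.35820935 -13.97808111]
180 [179.30545646 124.19077001]
62.7 [166.70044195 -50.09017257]
[220.99267198  47.03516119] [-140.29893163 -223.44622847] [273.49920728 -50.14508093]
```

View pics/w2.png

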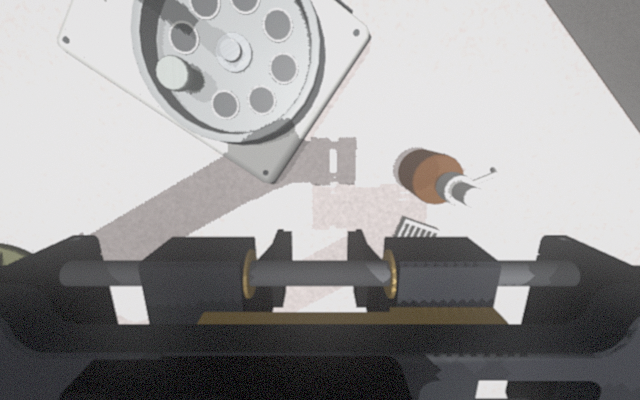

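The carousel rim spans u≈133 to 323, with its lower edge at v≈143; the post is at (172,73) and the hub at (232,50). I'll overlay the modelled rim to correct the axis.

```bash
python3 - <<'E'
from h import *
w=np.load("w2.npy",allow_pickle=True).item();im=cv2.imread("pics/w2.png")
k=4;c=cv2.resize(im[0:150,120:330],None,fx=3.7,fy=3.7,interpolation=cv2.INTER_CUBIC)
def dr(f,col):
    q=np.array([f(a) for a in np.radians(np.arange(0,360,3))])
    for t in q:
        u=(proj(w,t)-[120,0]+.5)*3.7-.5
        cv2.circle(c,tuple(int(x) for x in u.round()),1,col,-1)
for r,col in((.105,(0,0,255)),(.095,(0,160,0))):dr(lambda a:W(r*np.cos(a),r*np.sin(a),.102),col)
pa=np.radians(152.6);dr(lambda a:W(.062*np.cos(pa)+.018*np.cos(a),.062*np.sin(pa)+.018*np.sin(a),.122),(255,0,0))
cv2.imwrite("pics/w2c.png",c)
E
```

```text
(no output)
```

View pics/w2c.png

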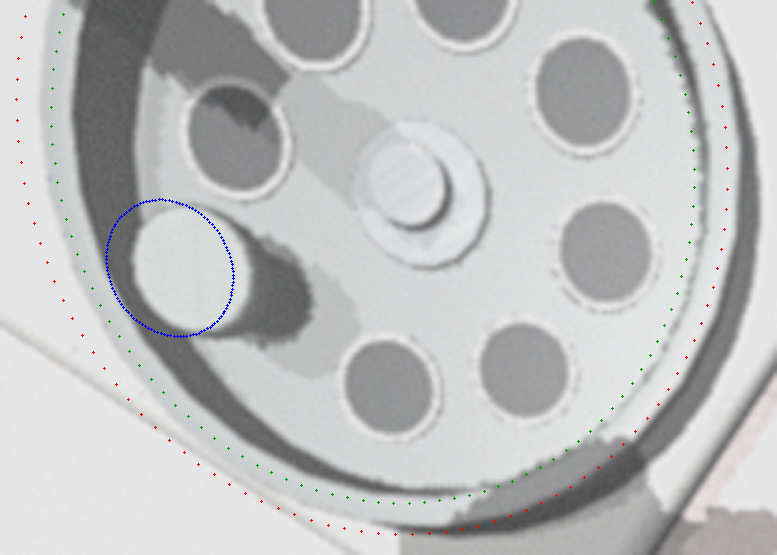

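```bash
python3 - <<'E'
from h import *
from scipy.optimize import least_squares as LS
w=np.load("w2.npy",allow_pickle=True).item()
pts=[((40,110),.105),((738,180),.105),((430,526),.105),((75,120),.095),((705,150),.095),((390,489),.095)]
def f(x):
    return [1000*(np.hypot(*(atz(w,120+(u+.5)/3.7-.5,(v+.5)/3.7-.5,x[2])[:2]-x[:2]))-r) for (u,v),r in pts]
r=LS(f,[*O,.1]);print(r.x,r.fun)
for z in(.096,.099,.102):
    r=LS(lambda x:f([*x,z]),O);print(z,r.x,r.fun.round(1))
E
```

```text
[ 0.60337784 -0.06287918  0.09548433] [ 0.14215213 -0.13083574  0.73424629 -0.1430111   0.03774765 -0.73069785]
0.096 [ 0.60349135 -0.06299756] [-0.  -0.3  0.7 -0.3 -0.1 -0.7]
0.099 [ 0.6041643  -0.06367601] [-1.  -1.2  0.5 -1.2 -1.  -0.8]
0.102 [ 0.60486014 -0.06433589] [-2.  -2.1  0.4 -2.  -1.9 -0.9]
```

```bash
sed -i 's/O=np.array(.*/O=np.array([.6025,-.063])/' h.py; python3 - <<'E'
from h import *
a=np.degrees(TH)
print(plan(rim(-55,.09),-55+a))
# body outer corners vs bottle, over the sweep
for t in(-55,-85,-118):
    print(t,[W(*(np.array([[np.cos(q),-np.sin(q)],[np.sin(q),np.cos(q)]])@[r,s]),.15)[:2].round(3) for q in[np.radians(t)] for r in(.005,.195) for s in(-.0375,.0375)])
E
```

```text
(array([ 0.1573, -0.0063,  0.2096]), np.float64(-0.17))
-55 [array([ 0.579, -0.093]), array([ 0.633, -0.041]), array([ 0.71, -0.23]), array([ 0.765, -0.178])]
-85 [array([ 0.567, -0.077]), array([ 0.64 , -0.059]), array([ 0.613, -0.261]), array([ 0.685, -0.243])]
-118 [array([ 0.565, -0.055]), array([ 0.636, -0.08 ]), array([ 0.503, -0.235]), array([ 0.574, -0.259])]
```

Request:
step_arm([
  {"tx": 0.04, "ty": -0.002, "tz": 0, "spin": 0, "claw": 0.4},
  {"tx": 0.08, "ty": -0.004, "tz": 0, "spin": 0, "claw": 0.4},
  {"tx": 0.12, "ty": -0.006, "tz": 0.02, "spin": 0, "claw": 0.4},
  {"tx": 0.1573, "ty": -0.0063, "tz": 0.05, "spin": 0, "claw": 0.4},
  {"tx": 0.1573, "ty": -0.0063, "tz": 0.09, "spin": 0, "claw": 0.4},
  {"tx": 0.1573, "ty": -0.0063, "tz": 0.13, "spin": 0, "claw": 0.4},
  {"tx": 0.1573, "ty": -0.0063, "tz": 0.15, "spin": 0, "claw": 0.4},
  {"tx": 0.1573, "ty": -0.0063, "tz": 0.165, "spin": 0, "claw": 0.4},
])

```text
time: 2.2
position: [0.6708, -0.1352, 0.2939]
tool_rot: [-2.915, -1.166, 0.01]
ft_force: [0.8, 0.4, 0.4]
grip_width: 0.401
```

Request:
step_arm([
  {"tx": 0, "ty": 0, "tz": 0.01, "spin": 0, "claw": 0.4},
  {"tx": 0, "ty": 0, "tz": 0.02, "spin": 0, "claw": 0.4},
  {"tx": 0, "ty": 0, "tz": 0.03, "spin": 0, "claw": 0.4},
  {"tx": 0, "ty": 0, "tz": 0.038, "spin": 0, "claw": 0.4},
  {"tx": 0, "ty": 0, "tz": 0.0435, "spin": 0, "claw": 0.4},
  {"tx": 0, "ty": 0, "tz": 0.0435, "spin": 0, "claw": 0.4},
  {"tx": 0, "ty": 0, "tz": 0.0435, "spin": 0, "claw": 0.4},
])

```text
time: 2.78
position: [0.6727, -0.1332, 0.2555]
tool_rot: [2.915, 1.17, 0.0]
ft_force: [-0.1, -0.0, -0.4]
grip_width: 0.4
```

```bash
python3 - <<'E'
from h import *
print(plan(rim(-55,.09),-55+np.degrees(TH)),get_state()["joint_positions"])
E
```

```text
(array([-0.0021,  0.0006,  0.002 ]), np.float64(-0.04)) [ 0.48543405  0.53665574 -0.4474224   1.50541704  0.24437282  1.15475668
 -0.81341971]
```

No contact; the fingers straddle the rim. I'll close gently.

Request:
step_arm([
  {"tx": 0, "ty": 0, "tz": 0, "spin": 0, "claw": 0.2},
  {"tx": 0, "ty": 0, "tz": 0, "spin": 0, "claw": 0.1},
  {"tx": 0, "ty": 0, "tz": 0, "spin": 0, "claw": 0.05},
  {"tx": 0, "ty": 0, "tz": 0, "spin": 0, "claw": 0.05},
  {"tx": 0, "ty": 0, "tz": 0, "spin": 0, "claw": 0.05},
  {"tx": 0, "ty": 0, "tz": 0, "spin": 0, "claw": 0.05},
], force=8)

```text
time: 3.28
position: [0.6728, -0.1333, 0.2555]
tool_rot: [2.915, 1.17, 0.001]
ft_force: [1.8, 0.6, -0.5]
grip_width: 0.114
```

Request:
step_arm([
  {"tx": -0.0035, "ty": -0.0001, "tz": 0, "spin": 2, "claw": 0.05},
  {"tx": -0.0105, "ty": -0.0005, "tz": 0, "spin": 6, "claw": 0.05},
  {"tx": -0.0191, "ty": -0.0018, "tz": 0, "spin": 11, "claw": 0.05},
  {"tx": -0.0276, "ty": -0.0039, "tz": 0, "spin": 16, "claw": 0.05},
  {"tx": -0.0358, "ty": -0.0066, "tz": 0, "spin": 21, "claw": 0.05},
  {"tx": -0.0438, "ty": -0.0101, "tz": 0, "spin": 26, "claw": 0.05},
  {"tx": -0.05, "ty": -0.0134, "tz": 0, "spin": 30, "claw": 0.05},
  {"tx": -0.0515, "ty": -0.0143, "tz": 0, "spin": 31, "claw": 0.05},
], force=15)

```text
time: 3.95
position: [0.6255, -0.1592, 0.2558]
tool_rot: [3.122, 0.343, 0.004]
ft_force: [4.7, -1.0, -1.6]
grip_width: 0.113
```

Request:
step_arm([
  {"tx": -0.0035, "ty": -0.0001, "tz": 0, "spin": 2, "claw": 0.05},
  {"tx": -0.0105, "ty": -0.0005, "tz": 0, "spin": 6, "claw": 0.05},
  {"tx": -0.0191, "ty": -0.0018, "tz": 0, "spin": 11, "claw": 0.05},
  {"tx": -0.0276, "ty": -0.0039, "tz": 0, "spin": 16, "claw": 0.05},
  {"tx": -0.0358, "ty": -0.0066, "tz": 0, "spin": 21, "claw": 0.05},
  {"tx": -0.0438, "ty": -0.0101, "tz": 0, "spin": 26, "claw": 0.05},
  {"tx": -0.05, "ty": -0.0134, "tz": 0, "spin": 30, "claw": 0.05},
  {"tx": -0.0515, "ty": -0.0143, "tz": 0, "spin": 31, "claw": 0.05},
])

```text
time: 4.62
position: [0.5722, -0.1564, 0.2557]
tool_rot: [3.1, -0.501, 0.003]
ft_force: [4.1, -1.8, -1.4]
grip_width: 0.117
```

Request:
step_arm([
  {"tx": 0, "ty": 0, "tz": 0, "spin": 0, "claw": 0.05},
  {"tx": 0, "ty": 0, "tz": 0, "spin": 0, "claw": 0.05},
  {"tx": 0, "ty": 0, "tz": 0, "spin": 0, "claw": 0.05},
])

```text
time: 4.87
position: [0.5725, -0.1566, 0.2555]
tool_rot: [3.101, -0.497, 0.001]
ft_force: [1.7, -4.0, 0.8]
grip_width: 0.122
```

```bash
python3 - <<'E'
from h import *
print(plan(rim(-117,.09),-117+np.degrees(TH)))
im=imaging.get_image("top")[130:255,235:385]
cv2.imwrite("pics/t2.png",cv2.resize((255*(im/255.)**.6).astype(np.uint8),None,fx=4,fy=4,interpolation=cv2.INTER_CUBIC))
E
```

```text
(array([-0.0009,  0.0016,  0.002 ]), np.float64(0.01))
```

Request:
step_arm([
  {"tx": 0, "ty": 0, "tz": 0, "spin": 0, "claw": 0.3},
  {"tx": 0, "ty": 0, "tz": 0, "spin": 0, "claw": 0.4},
  {"tx": 0, "ty": 0, "tz": 0, "spin": 0, "claw": 0.4},
  {"tx": 0, "ty": 0, "tz": -0.03, "spin": 0, "claw": 0.4},
  {"tx": 0, "ty": 0, "tz": -0.065, "spin": 0, "claw": 0.4},
  {"tx": 0, "ty": 0, "tz": -0.1, "spin": 0, "claw": 0.4},
  {"tx": 0, "ty": 0, "tz": -0.14, "spin": 0, "claw": 0.4},
  {"tx": 0, "ty": 0, "tz": -0.16, "spin": 0, "claw": 0.4},
])

```text
time: 5.58
position: [0.5726, -0.1549, 0.4202]
tool_rot: [3.102, -0.496, 0.008]
ft_force: [0.4, -0.3, 0.7]
grip_width: 0.399
```

```bash
python3 - <<'E'
from h import *
s=get_state();M=R.from_rotvec(s["tool_rot"]).as_matrix();w=imaging.camera_params("wrist");T=w["camera_from_world"]
c_t=M.T@(-T[:3,:3].T@T[:3,3]-s["position"]);Rct=T[:3,:3]@M;K=w["intrinsics"]
a=np.degrees(TH)
for x,y,z in((-.06,-.08,.25),(-.06,-.06,.25),(-.03,-.06,.25),(-.08,-.05,.25)):
    ya=np.radians(-90+a);Y=np.array([np.cos(ya),np.sin(ya),0]);X=np.array([-Y[1],Y[0],0]);Mt=np.c_[X,Y,[0,0,-1]]
    H=W(x,y,z);t=H-Mt[:,2]*ctrl.hold_point_z
    o=[]
    for P in(W(.108,0,.1),W(0,0,.1),W(0,.062,.12),W(0,.062,.29)):
        q=K@(Rct@(Mt.T@(P-t)-c_t));o.append((q[:2]/q[2]).round())
    print(x,y,z,o,plan(H,-90+a))
E
```

```text
-0.06 -0.08 0.25 [array([232.,  17.]), array([241., 137.]), array([171., 138.]), array([-64., 163.])] (array([-0.0183,  0.002 ,  0.0066]), np.float64(-26.94))
-0.06 -0.06 0.25 [array([254.,  17.]), array([261., 137.]), array([192., 138.]), array([-10., 163.])] (array([-0.0274, -0.0158,  0.0065]), np.float64(-26.94))
-0.03 -0.06 0.25 [array([256.,  53.]), array([262., 166.]), array([196., 169.]), array([ 14., 238.])] (array([-0.0007, -0.0294,  0.0067]), np.float64(-26.94))
-0.08 -0.05 0.25 [array([263.,  -8.]), array([269., 117.]), array([200., 116.]), array([ -0., 106.])] (array([-0.0498, -0.0157,  0.0064]), np.float64(-26.94))
```

Request:
step_arm([
  {"tx": 0.002, "ty": -0.003, "tz": 0, "spin": -7, "claw": 0.45},
  {"tx": 0.004, "ty": -0.006, "tz": 0, "spin": -14, "claw": 0.45},
  {"tx": 0.006, "ty": -0.009, "tz": 0, "spin": -21, "claw": 0.45},
  {"tx": 0.008, "ty": -0.012, "tz": 0, "spin": -27, "claw": 0.45},
  {"tx": 0.008, "ty": -0.012, "tz": 0, "spin": -27, "claw": 0.45},
  {"tx": 0.008, "ty": -0.012, "tz": 0, "spin": -27, "claw": 0.45},
])

```text
time: 6.08
position: [0.5834, -0.1463, 0.4148]
tool_rot: [-3.132, -0.237, 0.002]
ft_force: [0.2, -0.7, -0.4]
grip_width: 0.446
```

```bash
python3 - <<'E'
from h import *
w=imaging.camera_params("wrist");im=imaging.get_image("wrist");np.save("w3.npy",w,allow_pickle=True)
cv2.imwrite("pics/w3.png",cv2.resize((255*(im/255.)**.7).astype(np.uint8)[0:240,120:360],None,fx=2.5,fy=2.5,interpolation=cv2.INTER_CUBIC))
print(proj(w,W(.108,0,.1)),proj(w,W(0,0,.097)),plan(W(0,.062,.30),-90+np.degrees(TH)))
E
```

```text
[235.87985691  51.27244255] [245.13601163 163.66564256] (array([ 0.0314, -0.1418, -0.0486]), np.float64(-0.17))
```

View pics/w3.png

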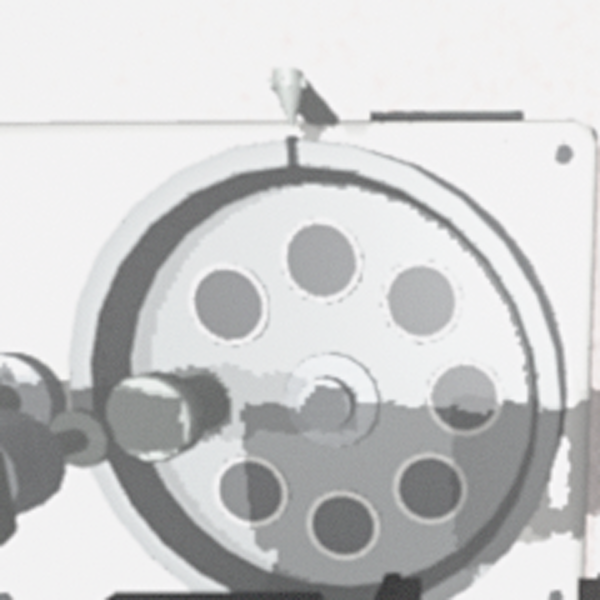

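```bash
python3 - <<'E'
from h import *
w=np.load("w3.npy",allow_pickle=True).item();im=cv2.imread("pics/w3.png",0)
g=lambda u,v,z:atz(w,120+(u+.5)/2.5-.5,(v+.5)/2.5-.5,z)
print("dark centroid per row",[(v,round(float(np.average(np.arange(275,315),weights=np.clip(200-im[v,275:315].astype(float),0,None)+1e-6)),1)) for v in range(140,164,4)])
print("bright/dark pointer",[(v,im[v,280:306:2]) for v in(100,110,118,122)])
from scipy.optimize import least_squares as LS
pts=[((72,350),.105),((563,400),.105),((292,139),.105),((93,350),.095),((294,166),.095)]
f=lambda x:[1000*(np.hypot(*(g(*p,.097)[:2]-x))-r) for p,r in pts]
r=LS(f,O);print(r.x,r.fun)
for n,u,v in(("mark",293.3,152),("tip",292.5,122),("post",150,417)):
    d=g(u,v,.097 if n!="post" else .117)[:2]-r.x;print(n,np.hypot(*d),np.degrees(np.arctan2(d[1],d[0])))
E
```

```text
dark centroid per row [(140, 292.6), (144, 290.9), (148, 291.5), (152, 291.8), (156, 292.2), (160, 292.3)]
bright/dark pointer [(100, array([213, 209, 216, 220, 222, 220, 211, 196, 180, 158, 132, 117, 112],
      dtype=uint8)), (110, array([241, 230, 217, 211, 216, 217, 206, 180, 151, 128, 116, 111, 112],
      dtype=uint8)), (118, array([238, 238, 235, 228, 216, 213, 200, 189, 203, 235, 234, 199, 151],
      dtype=uint8)), (122, array([213, 212, 208, 207, 204, 208, 198, 191, 200, 207, 206, 193, 170],
      dtype=uint8))]
[ 0.60320587 -0.06475892] [-0.64494838  0.15705591 -0.254071    0.8120737   0.19161893]
mark 0.10016549676589387 10.062327818356577
tip 0.11065429574053552 9.650695987458397
post 0.0624041279896545 99.08072241211721
```

Mark at (293,151) and pointer tip at (292,122) in the crop: nearly aligned, and my fit leaves about 0.5° to 0.9°. I'll check that at high zoom.

```bash
python3 - <<'E'
from h import *
acc=np.mean([imaging.get_image("wrist").astype(float) for _ in range(4)],0)
im=(255*(acc/255)**.9).astype(np.uint8)[20:80,210:270];k=10
c=cv2.resize(im,None,fx=k,fy=k,interpolation=cv2.INTER_CUBIC)
w=np.load("w3.npy",allow_pickle=True).item()
o=np.array([.6032,-.0640]);
for a in(8,9,10,11):
    d=np.array([np.cos(np.radians(a)),np.sin(np.radians(a))])
    q=[tuple(int(x) for x in ((proj(w,[*(o+r*d),.097])-[210,20]+.5)*k-.5)) for r in(.08,.094)]+[tuple(int(x) for x in ((proj(w,[*(o+r*d),.097])-[210,20]+.5)*k-.5)) for r in(.120,.135)]
    cv2.line(c,q[0],q[1],(0,0,255),1);cv2.line(c,q[2],q[3],(0,0,255),1)
cv2.imwrite("pics/w3z.png",c)
E
```

```text
(no output)
```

View pics/w3z.png

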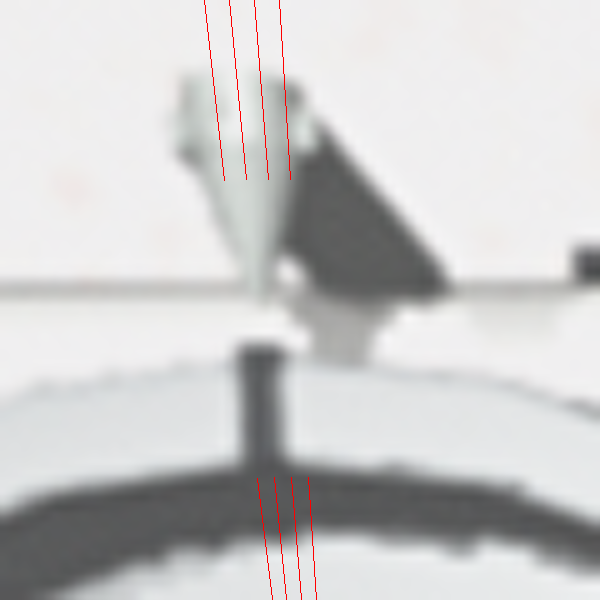

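The mark's middle is at (262,405) and the pointer tip at (260,295), so the tip falls within the line's width. The residual is about 0.6°, which I accept. Next is the knob.

```bash
sed -i 's/^TH=.*/TH=0.165;O=np.array([.603,-.064])/' h.py; python3 - <<'E'
from h import *
w=np.load("w3.npy",allow_pickle=True).item();s=imaging.camera_params("side");t=imaging.camera_params("top")
P=W(0,.062,0);print(P)
for z in np.arange(.14,.20,.01):print(round(z,3),((proj(w,[*P[:2],z])-[120,0]+.5)*2.5-.5).round(1))
for z in np.arange(.27,.34,.01):print(round(z,3),proj(s,[*P[:2],z]).round(1),(4*(proj(t,[*P[:2],z+.012])-[235,130])).round(1))
print(plan([*P[:2],.33],-90+np.degrees(TH)))
E
```

```text
[ 0.59281636 -0.00284206  0.        ]
0.14 [119.  427.9]
0.15 [104.2 432.6]
0.16 [ 88.2 437.7]
0.17 [ 70.8 443.3]
0.18 [ 51.9 449.3]
0.19 [ 31.2 455.9]
0.27 [303.  185.4] [248.5 213.8]
0.28 [302.9 182. ] [248.  212.1]
0.29 [302.9 178.6] [247.6 210.3]
0.3 [302.9 175.1] [247.1 208.5]
0.31 [302.8 171.5] [246.6 206.7]
0.32 [302.8 167.9] [246.  204.8]
0.33 [302.7 164.3] [245.5 202.9]
0.34 [302.7 160.6] [245.  200.9]
(array([ 0.0311, -0.1412, -0.0783]), np.float64(-0.79))
```

Request:
step_arm([
  {"tx": 0, "ty": 0, "tz": -0.04, "spin": 0, "claw": 0.6},
  {"tx": 0.004, "ty": -0.01, "tz": -0.078, "spin": 0, "claw": 0.6},
  {"tx": 0.008, "ty": -0.04, "tz": -0.098, "spin": 0, "claw": 0.6},
  {"tx": 0.015, "ty": -0.07, "tz": -0.098, "spin": -0.8, "claw": 0.6},
  {"tx": 0.022, "ty": -0.1, "tz": -0.098, "spin": -0.8, "claw": 0.6},
  {"tx": 0.028, "ty": -0.125, "tz": -0.098, "spin": -0.8, "claw": 0.6},
  {"tx": 0.031, "ty": -0.141, "tz": -0.098, "spin": -0.8, "claw": 0.6},
  {"tx": 0.031, "ty": -0.141, "tz": -0.098, "spin": -0.8, "claw": 0.6},
])

```text
time: 7.0
position: [0.5924, 0.0024, 0.5136]
tool_rot: [-3.127, -0.272, -0.001]
ft_force: [-0.2, 1.0, 0.7]
grip_width: 0.6
```

Request:
step_arm([
  {"tx": 0, "ty": 0, "tz": 0.01, "spin": 0, "claw": 0.6},
  {"tx": 0, "ty": 0, "tz": 0.02, "spin": 0, "claw": 0.6},
  {"tx": 0, "ty": 0, "tz": 0.03, "spin": 0, "claw": 0.6},
  {"tx": 0, "ty": 0, "tz": 0.04, "spin": 0, "claw": 0.6},
  {"tx": 0, "ty": 0, "tz": 0.044, "spin": 0, "claw": 0.6},
  {"tx": 0, "ty": 0, "tz": 0.044, "spin": 0, "claw": 0.6},
  {"tx": 0, "ty": 0, "tz": 0.044, "spin": 0, "claw": 0.6},
])

```text
time: 7.58
position: [0.5927, -0.0034, 0.4688]
tool_rot: [3.131, 0.26, -0.001]
ft_force: [-0.3, 0.9, 1.0]
grip_width: 0.601
```

```bash
python3 - <<'E'
from h import *
print(plan(W(0,.062,.303),-90+np.degrees(TH)),get_state()["ft_force"])
a=imaging.get_image("side")[140:300,220:380]
cv2.imwrite("pics/s2.png",cv2.resize((255*(a/255.)**.6).astype(np.uint8),None,fx=3.7,fy=3.7,interpolation=cv2.INTER_CUBIC))
E
```

```text
(array([ 0.0003, -0.0005,  0.0023]), np.float64(0.04)) [-0.32329332  0.91864252  0.96691509]
```

View pics/s2.png

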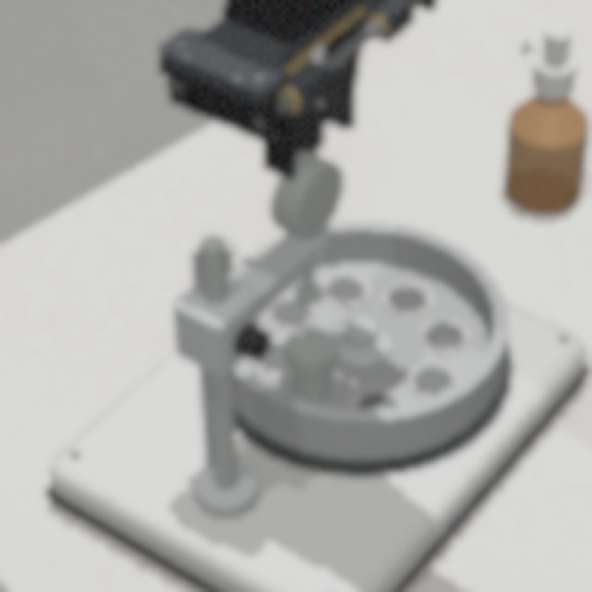

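The gripper is over the knob, with the fingers either side of it (knob hidden around (290,150) in the crop) and the dial free below. The dial's back faces this camera. I'll close on the knob.

Request:
step_arm([
  {"tx": 0, "ty": 0, "tz": 0.002, "spin": 0, "claw": 0.4},
  {"tx": 0, "ty": 0, "tz": 0.002, "spin": 0, "claw": 0.3},
  {"tx": 0, "ty": 0, "tz": 0.002, "spin": 0, "claw": 0.2},
  {"tx": 0, "ty": 0, "tz": 0.002, "spin": 0, "claw": 0.2},
  {"tx": 0, "ty": 0, "tz": 0.002, "spin": 0, "claw": 0.2},
  {"tx": 0, "ty": 0, "tz": 0.002, "spin": 0, "claw": 0.2},
], force=10)

```text
time: 8.13
position: [0.5927, -0.0027, 0.4674]
tool_rot: [-3.131, -0.262, -0.0]
ft_force: [-0.2, 0.0, -0.2]
grip_width: 0.27
```

Request:
step_arm([
  {"tx": 0, "ty": 0, "tz": 0.003, "spin": 0, "claw": 0.2},
  {"tx": 0, "ty": 0, "tz": 0.007, "spin": 0, "claw": 0.2},
  {"tx": 0, "ty": 0, "tz": 0.011, "spin": 0, "claw": 0.2},
  {"tx": 0, "ty": 0, "tz": 0.015, "spin": 0, "claw": 0.2},
  {"tx": 0, "ty": 0, "tz": 0.019, "spin": 0, "claw": 0.2},
  {"tx": 0, "ty": 0, "tz": 0.022, "spin": 0, "claw": 0.2},
  {"tx": 0, "ty": 0, "tz": 0.024, "spin": 0, "claw": 0.2},
  {"tx": 0, "ty": 0, "tz": 0.025, "spin": 0, "claw": 0.2},
], force=15)

```text
time: 8.8
position: [0.5928, -0.0028, 0.4417]
tool_rot: [-3.13, -0.262, 0.0]
ft_force: [-0.7, 1.2, 2.4]
grip_width: 0.268
```

Request:
step_arm([
  {"tx": 0, "ty": 0, "tz": 0.002, "spin": 0, "claw": 0.2},
  {"tx": 0, "ty": 0, "tz": 0.004, "spin": 0, "claw": 0.2},
  {"tx": 0, "ty": 0, "tz": 0.006, "spin": 0, "claw": 0.2},
  {"tx": 0, "ty": 0, "tz": 0.008, "spin": 0, "claw": 0.2},
])

```text
time: 9.13
position: [0.5927, -0.0027, 0.4341]
tool_rot: [-3.131, -0.262, -0.0]
ft_force: [-0.6, 1.4, 3.7]
grip_width: 0.27
```

Request:
step_arm([
  {"tx": 0, "ty": 0, "tz": 0.001, "spin": 0, "claw": 0.2},
  {"tx": 0, "ty": 0, "tz": 0.002, "spin": 0, "claw": 0.2},
  {"tx": 0, "ty": 0, "tz": 0.003, "spin": 0, "claw": 0.2},
])

```text
time: 9.38
position: [0.5927, -0.0027, 0.4312]
tool_rot: [-3.131, -0.262, -0.0]
ft_force: [-1.4, 2.3, 3.5]
grip_width: 0.267
```

Request:
step_arm([
  {"tx": 0, "ty": 0, "tz": 0.001, "spin": 0, "claw": 0.2},
  {"tx": 0, "ty": 0, "tz": 0.002, "spin": 0, "claw": 0.2},
  {"tx": 0, "ty": 0, "tz": 0.003, "spin": 0, "claw": 0.2},
])

```text
time: 9.63
position: [0.5928, -0.0027, 0.4282]
tool_rot: [-3.13, -0.262, -0.0]
ft_force: [-0.4, 2.0, 3.6]
grip_width: 0.267
```

Request:
step_arm([
  {"tx": 0, "ty": 0, "tz": 0.001, "spin": 0, "claw": 0.2},
  {"tx": 0, "ty": 0, "tz": 0.002, "spin": 0, "claw": 0.2},
])

```text
time: 9.8
position: [0.5927, -0.0027, 0.4262]
tool_rot: [-3.13, -0.262, -0.0]
ft_force: [0.1, 2.9, 2.3]
grip_width: 0.268
```

Request:
step_arm([
  {"tx": 0, "ty": 0, "tz": 0.001, "spin": 0, "claw": 0.2},
  {"tx": 0, "ty": 0, "tz": 0.002, "spin": 0, "claw": 0.2},
])

```text
time: 9.97
position: [0.5927, -0.0028, 0.4243]
tool_rot: [-3.131, -0.262, -0.0]
ft_force: [-1.2, 1.5, 5.6]
grip_width: 0.273
```

```bash
python3 - <<'E'
from h import *
f=[];t=[]
for i in range(6):
    imaging.get_image("side");s=get_state();f.append(s["ft_force"]);t.append(s["torque"])
print(np.mean(f,0),np.std(f,0),np.mean(t,0),s["position"],s["time"])
E
```

```text
[2.59762835e-03 3.00400028e+00 3.45978316e+00] [0.57753452 0.36832173 0.52174616] [ 0.67022901  0.03937417 -0.0052055 ] [ 0.59274985 -0.00274481  0.4242011 ] 10.2667
```

```bash
cat > m.py <<'E'
from h import *
f=[]
for i in range(10):
    imaging.get_image("side");s=get_state();f.append(np.r_[s["ft_force"],s["torque"]])
print(np.mean(f,0).round(2),s["position"].round(4),s["time"])
E
python3 m.py
```

```text
[ 0.2   3.35  3.06  0.79 -0.04  0.  ] [ 0.5928 -0.0028  0.4242] 10.7667
```

Request:
step_arm([
  {"tx": 0, "ty": 0, "tz": 0.001, "spin": 0, "claw": 0.2},
  {"tx": 0, "ty": 0, "tz": 0.002, "spin": 0, "claw": 0.2},
])

```text
time: 10.93
position: [0.5927, -0.0027, 0.4226]
tool_rot: [-3.131, -0.262, -0.001]
ft_force: [-0.4, 4.1, 5.3]
grip_width: 0.272
```

```bash
python3 m.py
```

```text
[-0.17  4.1   4.84  0.96  0.03 -0.01] [ 0.5927 -0.0028  0.4223] 11.4333
```

Request:
step_arm([
  {"tx": 0, "ty": 0, "tz": 0.001, "spin": 0, "claw": 0.2},
  {"tx": 0, "ty": 0, "tz": 0.002, "spin": 0, "claw": 0.2},
])

```text
time: 11.6
position: [0.5927, -0.0027, 0.4204]
tool_rot: [-3.131, -0.262, -0.0]
ft_force: [0.0, 4.4, 5.0]
grip_width: 0.268
```

```bash
python3 m.py
```

```text
[ 0.19  4.91  4.24  1.09 -0.05 -0.  ] [ 0.5928 -0.0028  0.4202] 12.1
```

Contact seems to come at TCP z≈0.423, where Fz rose by about 1.5 N. I'll go on a little, let go, and read the dial.

Request:
step_arm([
  {"tx": 0, "ty": 0, "tz": 0.001, "spin": 0, "claw": 0.2},
  {"tx": 0, "ty": 0, "tz": 0.002, "spin": 0, "claw": 0.2},
])

```text
time: 12.27
position: [0.5927, -0.0028, 0.4185]
tool_rot: [-3.131, -0.262, -0.0]
ft_force: [0.4, 5.1, 5.7]
grip_width: 0.267
```

```bash
python3 m.py; python3 - <<'E'
from h import *
# look pose: dial seen from local +x side. try poses
s=get_state();M=R.from_rotvec(s["tool_rot"]).as_matrix();w=imaging.camera_params("wrist");T=w["camera_from_world"]
c_t=M.T@(-T[:3,:3].T@T[:3,3]-s["position"]);Rct=T[:3,:3]@M;K=w["intrinsics"]
print(s["joint_positions"].round(2))
for yl in(0,180):   # tool y local angle
  for x,y,z in((.18,.0,.2),(.2,.06,.2),(.2,.1,.2),(.2,.0,.2),(.2,.15,.2)):
    ya=np.radians(yl)+TH;Y=np.array([np.cos(ya),np.sin(ya),0]);X=np.array([-Y[1],Y[0],0]);Mt=np.c_[X,Y,[0,0,-1]]
    H=W(x,y,z);t=H-Mt[:,2]*ctrl.hold_point_z;o=[]
    for P in(W(.011,.062,.25-.067),W(.011,.035,.183),W(.011,.089,.183),W(.011,.062,.21),W(.011,.062,.156)):
        q=K@(Rct@(Mt.T@(P-t)-c_t));o.append((q[:2]/q[2]).round().astype(int).tolist())
    print(yl,(x,y,z),H.round(3),np.hypot(*H[:2]).round(3),o)
E
```

```text
[-0.02  5.25  4.24  1.12 -0.04  0.01] [ 0.5927 -0.0028  0.4183] 12.7667
[ 0.32  0.22 -0.42  1.57  0.09  1.37 -1.51]
0 (0.18, 0.0, 0.2) [ 0.781 -0.034  0.2  ] 0.781 [[21, 145], [34, 191], [6, 94], [-38, 149], [63, 142]]
0 (0.2, 0.06, 0.2) [0.79  0.028 0.2  ] 0.791 [[17, 242], [29, 280], [4, 201], [-36, 263], [56, 227]]
0 (0.2, 0.1, 0.2) [0.784 0.067 0.2  ] 0.787 [[35, 298], [46, 331], [23, 261], [-12, 326], [70, 276]]
0 (0.2, 0.0, 0.2) [ 0.8   -0.031  0.2  ] 0.801 [[-15, 145], [0, 191], [-31, 94], [-80, 149], [33, 142]]
0 (0.2, 0.15, 0.2) [0.776 0.117 0.2  ] 0.784 [[54, 358], [64, 388], [44, 327], [14, 394], [85, 331]]
180 (0.18, 0.0, 0.2) [ 0.781 -0.034  0.2  ] 0.781 [[564, 328], [574, 294], [555, 360], [602, 361], [535, 304]]
180 (0.2, 0.06, 0.2) [0.79  0.028 0.2  ] 0.791 [[619, 249], [632, 208], [606, 286], [671, 271], [580, 232]]
180 (0.2, 0.1, 0.2) [0.784 0.067 0.2  ] 0.787 [[639, 187], [654, 140], [625, 229], [699, 199], [595, 178]]
180 (0.2, 0.0, 0.2) [ 0.8   -0.031  0.2  ] 0.801 [[593, 328], [604, 294], [583, 360], [636, 361], [560, 304]]
180 (0.2, 0.15, 0.2) [0.776 0.117 0.2  ] 0.784 [[668, 96], [686, 41], [651, 147], [740, 91], [616, 100]]
```

Request:
step_arm([
  {"tx": 0, "ty": 0, "tz": 0, "spin": 0, "claw": 0.35},
  {"tx": 0, "ty": 0, "tz": 0, "spin": 0, "claw": 0.5},
  {"tx": 0, "ty": 0, "tz": 0, "spin": 0, "claw": 0.6},
  {"tx": 0, "ty": 0, "tz": 0, "spin": 0, "claw": 0.6},
  {"tx": 0, "ty": 0, "tz": -0.01, "spin": 0, "claw": 0.6},
  {"tx": 0, "ty": 0, "tz": -0.025, "spin": 0, "claw": 0.6},
  {"tx": 0, "ty": 0, "tz": -0.045, "spin": 0, "claw": 0.6},
  {"tx": 0, "ty": 0, "tz": -0.065, "spin": 0, "claw": 0.6},
])

```text
time: 13.43
position: [0.5926, -0.0035, 0.4841]
tool_rot: [3.13, 0.26, -0.002]
ft_force: [0.2, -0.4, -0.1]
grip_width: 0.593
```

Request:
step_arm([
  {"tx": 0.018, "ty": 0.008, "tz": 0, "spin": -7, "claw": 0.6},
  {"tx": 0.036, "ty": 0.016, "tz": 0, "spin": -14, "claw": 0.6},
  {"tx": 0.054, "ty": 0.024, "tz": 0, "spin": -21, "claw": 0.6},
  {"tx": 0.072, "ty": 0.032, "tz": 0, "spin": -28, "claw": 0.6},
  {"tx": 0.09, "ty": 0.04, "tz": 0, "spin": -35, "claw": 0.6},
  {"tx": 0.108, "ty": 0.048, "tz": 0, "spin": -42, "claw": 0.6},
  {"tx": 0.126, "ty": 0.056, "tz": 0, "spin": -49, "claw": 0.6},
  {"tx": 0.14, "ty": 0.062, "tz": 0, "spin": -56, "claw": 0.6},
])

```text
time: 14.1
position: [0.7422, -0.0423, 0.4831]
tool_rot: [2.637, 1.706, -0.001]
ft_force: [0.2, -0.2, -0.1]
grip_width: 0.6
```

Request:
step_arm([
  {"tx": 0, "ty": 0, "tz": 0.01, "spin": -7, "claw": 0.6},
  {"tx": 0, "ty": 0, "tz": 0.02, "spin": -14, "claw": 0.6},
  {"tx": 0, "ty": 0, "tz": 0.035, "spin": -21, "claw": 0.6},
  {"tx": 0, "ty": 0, "tz": 0.05, "spin": -28, "claw": 0.6},
  {"tx": 0, "ty": 0, "tz": 0.07, "spin": -34, "claw": 0.6},
  {"tx": 0, "ty": 0, "tz": 0.07, "spin": -34, "claw": 0.6},
  {"tx": 0, "ty": 0, "tz": 0.07, "spin": -34, "claw": 0.6},
])

```text
time: 14.68
position: [0.7409, -0.0418, 0.4123]
tool_rot: [-2.032, -2.393, 0.003]
ft_force: [0.7, 0.3, 0.1]
grip_width: 0.6
```

```bash
cat > dial.py <<'E'
import sys
from h import *
w=imaging.camera_params("wrist");im=imaging.get_image("wrist")
zc=float(sys.argv[1])
def P(a,b):return W(.011,.062+a,zc+b)
print(proj(w,P(0,0)),get_state()["position"],get_state()["time"])
# rectify the dial face plane, seen from local +x (image right = local +y... viewed from +x with z up, right = +y)
h=.032;src=np.float32([proj(w,P(-h,h)),proj(w,P(h,h)),proj(w,P(h,-h)),proj(w,P(-h,-h))]);n=300
rect=cv2.warpPerspective(im,cv2.getPerspectiveTransform(src,np.float32([[0,0],[n,0],[n,n],[0,n]])),(n,n),flags=cv2.INTER_CUBIC)
c=src.mean(0).astype(int);x0=max(0,c[0]-60);y0=max(0,c[1]-60)
raw=cv2.resize(im[y0:y0+120,x0:x0+180],(450,300),interpolation=cv2.INTER_CUBIC)
cv2.imwrite(sys.argv[2],np.hstack([rect,raw]));print(src,x0,y0)
E
python3 dial.py .201 pics/d1.png
```

```text
[129.97523487 140.88410174] [ 0.74116888 -0.04145733  0.41389102] 14.7333
[[104.65567 199.19087]
 [ 79.11841  83.29342]
 [149.95903  94.86472]
 [163.11029 178.40651]] 64 78
```

View pics/d1.png

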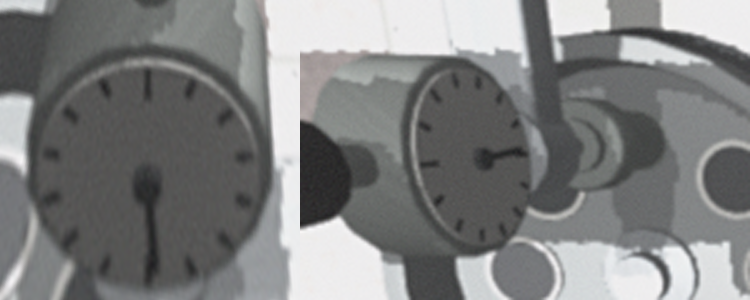

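The rectified dial shows the needle from its pivot at (147,187) to (152,285). That is straight down to within about 3°, so the foot is at half travel. The gripper is free and clear, so I'm handing in.

```bash
python3 -c "
from bench import workorder,get_state
print(get_state()['ft_force'],get_state()['time']);print(workorder.close_job())"
```

```text
[0.01862061 0.52100188 0.1079803 ] 14.7333
the job is handed in; nothing more can be done
None
```

I turned the carousel 62° clockwise by its rim until the engraved line faced the pointer. Then I gripped the gauge knob from above, drew it down about 49 mm onto the datum post, let go and backed off. The job was handed in at about 14.7 s of the 64 s allowed.

**Carousel:** after I let go of the rim, the pointer's tip fell within the line's 4 mm width, with about 0.6° of turn left over. I accepted that and did not regrip. I did not look at the line again after lowering the gauge.

**Gauge:** after I let go of the knob, the needle pointed straight down to within about 3°, so the foot is pressed in about 7 mm, half its travel. The force readings were noisy and put contact at about 5 mm before the end, not 7. I trusted the needle.

**Clearance:** the gripper was clear of everything when I handed in, and the wrist force was within its noise. The highest wrist force I saw was about 8 N. I did not take a final picture of the bottle, tray and pipette, but the arm never went near enough to touch them.

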